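# Open the push-and-turn cap of the board-cleaner bottle

## Task

Open the bottle of board cleaner that stands in the square holder: press its push-and-turn cap down, turn it counter-clockwise until the teeth inside catch and carry the inner cap round to its stop, then let up, lift the cap off and set it, right way up, well inside the steel drip dish. Feel your way: press with 10 to 15 N and do not force the cap at its stop, leave the bottle standing in its holder, put the cap down rather than dropping it, and leave the other things on the bench where they are.

Things in the scene. Friction and masses are not known exactly. Their poses are not given: they have to be found in the camera images.
- cap_mid (a point): the two-piece push-and-turn cap on the cleaner bottle: dark grey, round, finely ribbed, 58 mm across, 36 mm tall, about 60 g. Point on its axis, 18 mm above its lower edge and 18 mm below its top; z up through the top. This and the other cap points are on the OUTER shell, the only part that shows; its pose does not tell how the inner cap hidden in it stands or turns
- cap_top (a point): centre of the cap's flat top. The outer shell idles round the inner cap and a spring holds it up: 2 N starts it down, then 2 N more per mm; 5.5 mm of travel in all (13 N), then a hard stop. The rubber seal beneath the inner cap yields up to 2 mm more under the press. Released, both spring back
- cap_teeth (a point): on the axis, 26.5 mm above the cap's lower edge, at the tips of the inner cap's 8 upright teeth (every 45 deg, 5 mm tall). The shell has 8 like teeth inside, 1.5 mm above when unpressed; how they stand is hidden. Pressed, they either drop in between or stand tip on tip and go no lower until the shell is turned. Meshed, there are up to 12 deg of play, then the inner cap turns along, quite easily
- cap_lugs (a point): on the axis at the inner cap's four lugs (4 mm above the lower edge), hooked under the bottle's neck lugs. Counter-clockwise seen from above they are clear when the inner cap meets a firm stop, 35 to 41 deg from its start (clear for the last 7 deg); 0.2 N m on the stop is plenty, over 0.35 overloads it. There, with the press let go, the cap lifts straight off. Pulled while still hooked, it lifts the bottle
- neck (a point): the white square cleaner bottle: body 82 x 82 mm, 118 mm tall, round neck 36 mm across rising to 168 mm above its foot; 0.35 to 0.56 kg. Point: centre of the neck's rim, z up, x and y square to the sides. Cap on, cap_mid lies 2.5 mm above it and the cap's lower edge is 18 mm above the shoulder. It stands loose in its holder (1 mm play each side), cannot turn, and rocks a few mm at the cap
- holder: dark square steel well, 92 x 92 mm outside, 70 mm tall, on a 130 x 110 mm foot, screwed to the bench; origin under its centre; its floor is 4 mm thick. The bottle stands in it.
- dish_in (a point): shallow round steel drip dish, 140 mm across at the rim, 130 mm flat inside, lip 8 mm tall, floor 3 mm thick, 0.3 kg, loose on the bench. The point is the centre of its inner floor.
- board: small bare circuit board 70 x 45 mm, 6 mm thick (10 mm over its parts), lying flat; bystander, origin under its centre
- tweezers: steel tweezers 125 mm long, lying along their x axis; bystander, origin at their middle on the bench
- flux_jar: small amber jar, 42 mm across, 50 mm tall, with its own plain black lid (not the cap meant); bystander, origin under its centre
- brush: cleaning brush 170 mm long, lying along its x axis; bystander, origin at its middle on the bench
- screwdriver: black-handled screwdriver 170 mm long, lying along its x axis; bystander, origin at its middle on the bench
- tape: roll of tape lying flat, 84 mm across, 19 mm tall; bystander, origin under its centre
- swab_cup: clear cup of swabs, 80 mm across, 126 mm tall with the swabs; bystander, origin under its centre
- cap: the same cap; origin on its axis at its lower edge
- bottle: the same bottle; origin under the centre of its foot. Its holder takes its weight and whatever the cap is pressed or twisted with: about 32 N in all is too much
There are look-alikes about, which are no part of the job. Several things look just like the part that bears dish_in: the one meant starts farthest to the robot's left. What is shaped like the part that bears cap_mid but brown is not meant.

How it is judged:
By the outcome, as a careful person would: the job done as asked, in the order asked, and still so for the second after the job is handed in, with the robot touching nothing.
It also fails if it takes over 64 s, if anything falls off the work surface, if the arm or the gripper's body presses on something with over 40 N, if the wrist force passes 120 N, or if a joint passes its speed limit or range.

## Robot

A 6-joint arm with a two-finger parallel gripper is mounted at the origin on the work surface. World frame = base frame: x ahead of the robot, y to its left, z up, the work surface at z = 0. Lengths are in mm, angles in degrees, forces in N, time in s.
With the tool pointing down it reaches from about 300 to 850 mm from the base axis. Payload 4.2 kg.
Tool frame: the origin (TCP) lies midway between the tips of the shut fingers; the grasp point (between the pads) lies 19 mm behind it (env.grip_depth is the distance from the TCP to the grasp point, in mm); z points along the fingers, y is the line along which they close (so a half turn about z gives the same grasp; the last joint's range is limited). The gripper opens to 91 mm and grips with 3 to 60 N. Pads are 32 mm wide; open, the fingers measure 118 mm over their backs; the gripper's body (76 mm by 178 mm) begins 60 mm behind the grasp point.
Start: joints at [71.562, 18.312, 89.639, -0, 72.044, -1.146], TCP at [170.915, 549.028, 213.976] pointing down, gripper open.
Joint ranges: [-177.97, 177.97], [-48.28, 115.42], [12.27, 149.76], [-77.06, 257.06], [2.81, 150.46], [-146.56, 146.56]. Speed limits (degrees/s): [147.25, 147.25, 180, 180, 180, 180].

## Interface

Orientations are given as [roll, pitch, yaw] about the fixed x, y, z axes, in that order (R = Rz(yaw) Ry(pitch) Rx(roll)).
In Python, from workcell import env, eyes gives the robot as it stands.
- The arm moves only by the tool send_rows, never from a script. Its argument "motion" is a list of rows, each a list of 7 numbers: the shift along the world's x, y, z normalised to -1 to 1, where 1 is 0.5 m, then the turn, a rotation vector about the world's x, y, z normalised to -1 to 1, where 1 is 60 degrees, then the opening, from -1 (shut) to 1 (fully open). A call has 1 to 20 rows; each row is the pose to reach, as a shift and turn from the pose commanded when the call began; what a row does not reach only later rows make up. A row lasts 1/8 s, in which the tool goes at most 62.5 mm and 10.7 degrees, less where a joint would pass 70% of its speed; a pose out of reach is approached as far as the arm can. A call with a number of a shift or a turn outside -1 to 1 is refused whole. A call with a gripper value outside its range is refused whole. The fingers move at their own pace and stop on an object; "squeeze" is the grip in N (left out, the last holds). Time passes only in rows, so rows that repeat a pose let the fingers close. It gives the time, the measured TCP pose, the force, the opening and the grip force at its end, in the units of the state.
- env.state(): the state, without advancing time (a new reading comes with each control period).
- eyes.grab_frame(name): name is "scene" or "top"; returns a dict with "pixels" (400x640x3 uint8, red, green, blue), "depth" (400x640 float32, mm along the optical axis (not along the pixel's ray), 0 where there is no reading), "fx", "fy", "cx", "cy" (pixels), "distortion" ([k1, k2, p1, p2, k3] as OpenCV has them; the pictures are not rectified), "R" (3x3) and "t" (3): a world point X has camera coordinates R X + t. Camera axes: x right, y down, z forward; pixel columns grow to the right and rows downward; lengths in mm; the calibration is good to about 2 mm. A picture is of the moment at which its call begins.
- env.job_done(): hands the job in; it is judged then, once.
The state is a dict: "time_s": time; "qpos": joint angles; "qvel": joint speeds; "effort": joint torques, N m; "ee_pos": TCP position; "ee_rot": TCP orientation; "force": force on the tool from outside, world axes, zero at the start; "torque": the same for the moment, N m; "gripper_width": finger opening in mm; "gripper_force": force on a finger pad.
Only numpy, scipy, OpenCV 4.12 (cv2) and the standard library are available. Lean on these libraries where they do the work, as an engineer would, in place of code of your own. Each camera call takes 0.05 s, during which the arm holds its last target. There are 200 camera calls.

## Working session

There is one attempt and no reset: what is moved stays moved. The work goes in short steps, Python scripts to look and compute and a tool call to move; the robot and the scene stay as the last step left them, time stands still between calls to the robot, and variables do not carry over. Pictures are saved under pics/ and viewed, at most 10 in all, crops included, and the job is handed in when it is done.

Besides the shell and the picture viewer there is one more tool, called after "Emit:" by a JSON object that holds its "method" and its "body". send_rows: Moves the arm, as the interface text tells. Its arguments: {"type":"object","properties":{"motion":{"type":"array"},"squeeze":{"type":"number"}},"required":["motion"]}

```bash
mkdir -p pics
python3 - <<'E'
from workcell import env, eyes
import cv2, pickle
for n in("scene","top"):
    f=eyes.grab_frame(n); pickle.dump(f,open(n+".pkl","wb")); cv2.imwrite(f"pics/{n}1.png",f["pixels"][:,:,::-1]); print(f["fx"],f["distortion"],f["R"],f["t"])
print(env.state())
E
```

```text
461.84306746159666 [-0.08768238  0.          0.          0.          0.        ] [[ 0.31133045  0.9502899  -0.00473785]
 [ 0.64329412 -0.21441802 -0.73498135]
 [-0.69946124  0.22577424 -0.67807077]] [-182.12442487 -205.11098961 1664.07688643]
365.83779868698235 [-0.04355486  0.          0.          0.          0.        ] [[ 0.02793709 -0.99960904  0.00113508]
 [-0.98810931 -0.02778741 -0.15122118]
 [ 0.1511936   0.0031031  -0.9884993 ]] [  27.97537985  490.37852875 1148.43626604]
{'time_s': 0.1, 'qpos': array([ 7.15610196e+01,  1.83481600e+01,  8.96984001e+01, -8.90962917e-04,
        7.20452425e+01, -1.14701981e+00]), 'qvel': array([ 0.09372278, -0.10782903, -0.11996894,  0.01461412,  0.19059921,
       -0.03732566]), 'effort': array([ 2.80883005e-04, -4.13327193e+01, -2.32512474e+01,  7.30722374e-02,
        4.22228209e-02, -4.40405609e-05]), 'ee_pos': array([170.78548221, 548.5791197 , 213.20942558]), 'ee_rot': array([-1.79908199e+02, -9.90735433e-04,  1.62708314e+02]), 'force': array([-0.09183663,  0.01543454,  0.15633912]), 'torque': array([-0.04860662,  0.00888372,  0.05887443]), 'gripper_force': 0.0, 'gripper_width': 90.83711189790759}
```

View pics/scene1.png

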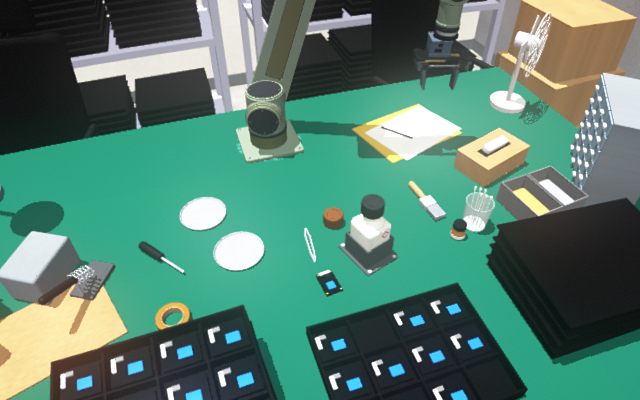

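View pics/top1.png

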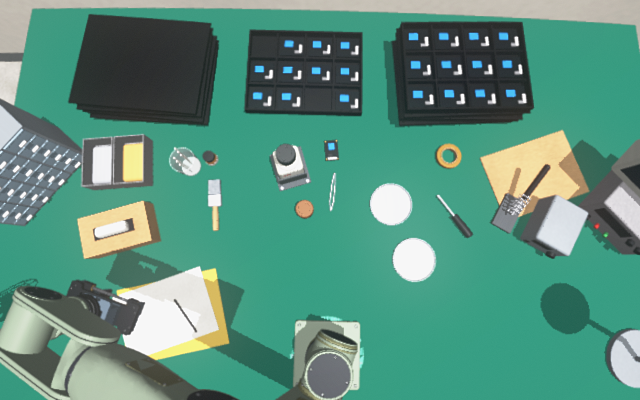

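Cap candidates in the top view: the dark grey cap on the bottle in its holder at (287,155), the brown look-alike on the bench at (304,209) and the black flux-jar lid at (210,157). I choose (287,155). Dish candidates are (391,204) and (414,260). The first has the larger y, so it is farther to the robot's left and is the one I choose.

```bash
cat > h.py <<'E'
import numpy as np, cv2
def cloud(f):
    K=np.array([[f["fx"],0,f["cx"]],[0,f["fy"],f["cy"]],[0,0,1.]])
    v,u=np.mgrid[:400,:640]
    p=cv2.undistortPoints(np.stack([u,v],-1).reshape(-1,1,2).astype(float),K,np.array(f["distortion"])).reshape(400,640,2)
    d=f["depth"].astype(float)
    c=np.dstack([p*d[...,None],d]); w=(c-np.ravel(f["t"]))@np.array(f["R"]); w[d==0]=np.nan
    return w
def fitcirc(p):
    A=np.c_[2*p,np.ones(len(p))]; s=np.linalg.lstsq(A,(p**2).sum(1),rcond=None)[0]
    return s[:2],np.sqrt(s[2]+s[0]**2+s[1]**2)
E
python3 - <<'E'
import pickle,cv2,numpy as np
from h import *
for n,b,d in(("top",(260,130,320,200),(360,175,425,232)),("scene",(335,185,405,275),(205,222,272,275))):
    f=pickle.load(open(n+".pkl","rb"));w=cloud(f)
    a=w[b[1]:b[3],b[0]:b[2]].reshape(-1,3);a=a[~np.isnan(a[:,0])]
    print(n,"bench z",np.nanmedian(w[240:250,250:280,2]) if n=="top" else "", "max z",np.percentile(a[:,2],99.5))
    c=a[a[:,2]>175]; t=c[c[:,2]>c[:,2].max()-8]
    (x,y),r=cv2.minEnclosingCircle(t[:,:2].astype(np.float32));print("captop",x,y,r,np.median(t[:,2]),len(t),t[:,:2].mean(0))
    s=a[(a[:,2]>112)&(a[:,2]<130)]; print("shoulder",len(s),cv2.minAreaRect(s[:,:2].astype(np.float32)))
    h=a[(a[:,2]>60)&(a[:,2]<80)]; print("holder",len(h),cv2.minAreaRect(h[:,:2].astype(np.float32)))
    q=f["pixels"][d[1]:d[3],d[0]:d[2]].astype(int); P=w[d[1]:d[3],d[0]:d[2]]
    m=(q.min(2)>140)&~np.isnan(P[...,0]); g=P[m]; (x,y),r=cv2.minEnclosingCircle(g[:,:2].astype(np.float32));print("dish",x,y,r,np.median(g[:,2]),g.mean(0),m.sum())
f=pickle.load(open("top.pkl","rb"))["pixels"][120:240,190:440,::-1]
cv2.imwrite("pics/crop1.png",cv2.resize(f,None,fx=3.2,fy=3.2,interpolation=cv2.INTER_CUBIC))
E
```

```text
top bench z 0.024585656582212567 max z 195.46901487691215
captop 596.7540283203125 138.79214477539062 29.00333595275879 192.79995058424888 288 [596.05007844 138.42934738]
shoulder 294 ((596.196044921875, 138.289794921875), (82.38098907470703, 81.43456268310547), 18.355592727661133)
holder 145 ((596.6463623046875, 138.51763916015625), (91.94976043701172, 91.99513244628906), 17.914241790771484)
dish 485.094482421875 -202.76251220703125 71.54296875 3.3567632555119453 [ 484.37769152 -202.13416531    3.56214869] 1395
scene bench z  max z 195.61715161098098
captop 598.6381225585938 136.98892211914062 30.143672943115234 193.45861290030172 296 [599.83060104 136.83679648]
shoulder 419 ((598.9286499023438, 134.64376831054688), (88.90496063232422, 80.31747436523438), 21.102493286132812)
holder 340 ((597.7465209960938, 136.6148223876953), (96.18470764160156, 93.90492248535156), 18.281612396240234)
dish 445.689453125 -227.30064392089844 116.62580108642578 3.837045896756815 [ 476.68765222 -205.79238218    4.03835798] 1627
```

View pics/crop1.png

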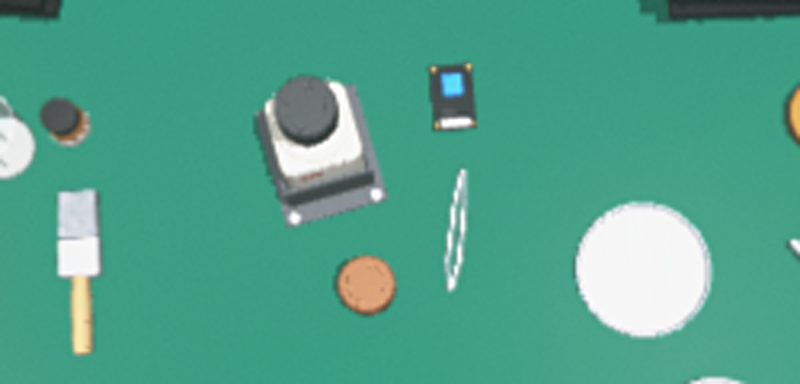

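The crop shows the dark grey cap on the white bottle at (305,108), the brown look-alike at (366,284) and the dish at (643,270). The choice is confirmed. The cap axis is at about (597,138) with its top at z≈193, and the dish centre is at about (485,-203). I'll approach above the cap.

Emit:
{"method": "send_rows", "body": {"motion": [[0,0,0.03,0,0,0,1],[0.08,-0.08,0.05,0,0,-0.1,1],[0.17,-0.16,0.05,0,0,-0.2,1],[0.26,-0.25,0.05,0,0,-0.3,1],[0.34,-0.33,0.05,0,0,-0.4,1],[0.43,-0.41,0.05,0,0,-0.5,1],[0.51,-0.49,0.05,0,0,-0.6,1],[0.6,-0.575,0.05,0,0,-0.7,1],[0.68,-0.655,0.05,0,0,-0.8,1],[0.76,-0.735,0.05,0,0,-0.9,1],[0.82,-0.79,0.05,0,0,-1,1],[0.853,-0.822,0.03,0,0,-1,1],[0.853,-0.822,0.022,0,0,-1,1],[0.853,-0.822,0.022,0,0,-1,1]]}}

```text
time_s: 1.85
ee_pos: [596.2, 138.9, 224.4]
ee_rot: [-179.9, -0.0, 102.8]
force: [0.3, 0.0, 0.6]
gripper_width: 91.4
gripper_force: 0.0
```

Emit:
{"method": "send_rows", "body": {"motion": [[0,0,-0.03,0,0,-0.16,1],[0,0,-0.07,0,0,-0.333,1],[0,0,-0.1,0,0,-0.333,1],[0,0,-0.12,0,0,-0.333,1],[0,0,-0.126,0,0,-0.333,1],[0,0,-0.126,0,0,-0.333,1],[0,0,-0.126,0,0,-0.333,1]]}}

```text
time_s: 2.72
ee_pos: [597.8, 138.1, 162.6]
ee_rot: [179.9, -0.0, 82.7]
force: [-0.3, -1.0, 0.1]
gripper_width: 91.1
gripper_force: 0.0
```

Run:
```python
from workcell import env, eyes
import cv2
f=eyes.grab_frame("scene"); a=f["pixels"][150:300,300:450,::-1]
g=eyes.grab_frame("top")["pixels"][80:230,210:360,::-1]
cv2.imwrite("pics/a2.png",cv2.resize(cv2.hconcat([a,g]),None,fx=2.6,fy=2.6,interpolation=cv2.INTER_CUBIC))
s=env.state();print(s["ee_pos"],s["force"],s["torque"])
```

```text
[597.74104064 138.02820369 162.51184674] [0.80127246 0.15592501 0.14033726] [-0.08291185  0.05615406  0.04296339]
```

View pics/a2.png

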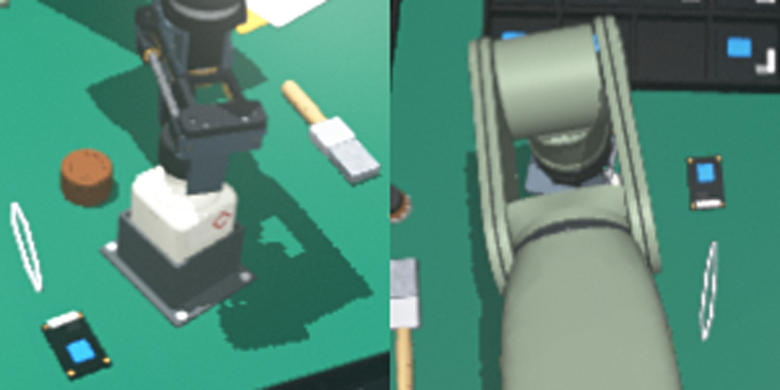

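The crop shows the fingers on both sides of the cap, at about (160,150) and (208,150), and the bottle standing undisturbed. I'll close lightly and feel for the side force.

Emit:
{"method": "send_rows", "body": {"motion": [[0,0,0,0,0,0,0.4],[0,0,0,0,0,0,0.3],[0,0,0,0,0,0,0.2],[0,0,0,0,0,0,-1],[0,0,0,0,0,0,-1],[0,0,0,0,0,0,-1]], "squeeze": 8}}

```text
time_s: 3.58
ee_pos: [597.1, 138.0, 161.9]
ee_rot: [-180.0, 0.0, 82.7]
force: [-0.7, 0.9, 0.5]
gripper_width: 58.0
gripper_force: 8.0
```

Emit:
{"method": "send_rows", "body": {"motion": [[0,0,0,0,0,0,-1],[0,0,0,0,0,0,-1],[0,0,-0.002,0,0,0,-1],[0,0,-0.003,0,0,0,-1],[0,0,-0.004,0,0,0,-1],[0,0,-0.004,0,0,0,-1],[0,0,-0.004,0,0,0,-1]], "squeeze": 40}}

```text
time_s: 4.45
ee_pos: [597.5, 138.1, 160.2]
ee_rot: [180.0, -0.0, 82.7]
force: [-2.6, -0.0, 4.3]
gripper_width: 57.4
gripper_force: 40.0
```

```bash
cat > s.py <<'E'
from workcell import env
s=env.state();print(s["time_s"],s["ee_pos"],s["force"],s["torque"],s["ee_rot"][2],s["qpos"][5])
E
python3 s.py
```

```text
4.45 [597.50407573 138.08177879 160.23291075] [-2.57138188 -0.02893113  4.31013849] [-0.02896931  0.52341489  0.0075783 ] 82.72936350133155 19.2060966524675
```

Emit:
{"method": "send_rows", "body": {"motion": [[0,0,-0.001,0,0,0,-1],[0,0,-0.002,0,0,0,-1],[0,0,-0.003,0,0,0,-1],[0,0,-0.004,0,0,0,-1],[0,0,-0.004,0,0,0,-1]]}}

```text
time_s: 5.08
ee_pos: [597.5, 138.1, 158.5]
ee_rot: [180.0, -0.0, 82.7]
force: [-2.0, 0.6, 7.6]
gripper_width: 57.8
gripper_force: 40.0
```

```bash
python3 s.py
```

```text
5.075 [597.54184328 138.10158977 158.52748158] [-2.0492116   0.59763835  7.57090787] [-0.01539397  0.58025358 -0.027857  ] 82.73078569319308 19.207894351428934
```

Emit:
{"method": "send_rows", "body": {"motion": [[0,0,-0.001,0,0,0,-1],[0,0,-0.002,0,0,0,-1],[0,0,-0.003,0,0,0,-1],[0,0,-0.003,0,0,0,-1],[0,0,-0.003,0,0,0,-1]]}}

```text
time_s: 5.7
ee_pos: [597.6, 138.1, 157.4]
ee_rot: [179.9, -0.0, 82.7]
force: [-2.3, 0.6, 7.7]
gripper_width: 57.6
gripper_force: 40.0
```

```bash
python3 s.py
```

```text
5.7 [597.64656879 138.13360331 157.42309606] [-2.25025678  0.55939204  7.73183443] [-0.09028364  0.6455029  -0.02306008] 82.72763145467164 19.208734139525028
```

Emit:
{"method": "send_rows", "body": {"motion": [[0,0,-0.001,0,0,0,-1],[0,0,-0.002,0,0,0,-1],[0,0,-0.003,0,0,0,-1],[0,0,-0.003,0,0,0,-1]]}}

```text
time_s: 6.2
ee_pos: [597.7, 138.1, 156.2]
ee_rot: [179.9, -0.0, 82.7]
force: [-4.4, 0.5, 10.0]
gripper_width: 57.2
gripper_force: 40.0
```

```bash
python3 s.py
```

```text
6.2 [597.72622733 138.12149194 156.24727938] [-4.40269349  0.51240332  9.95912538] [-0.03714543  0.69739864 -0.0727984 ] 82.72600192352795 19.210142779230917
```

Emit:
{"method": "send_rows", "body": {"motion": [[-0.001,0,-0.001,0,0,0,-1],[-0.001,0,-0.002,0,0,0,-1],[-0.001,0,-0.003,0,0,0,-1],[-0.001,0,-0.003,0,0,0,-1]]}}

```text
time_s: 6.7
ee_pos: [597.4, 138.1, 155.1]
ee_rot: [179.9, -0.0, 82.7]
force: [-4.3, 0.2, 11.2]
gripper_width: 57.4
gripper_force: 40.0
```

```bash
python3 s.py
```

```text
6.7 [597.44921951 138.0983261  155.12014101] [-4.31562977  0.18332547 11.24631198] [-0.17460145  0.71631759  0.01646075] 82.72879991290309 19.218838056082117
```

Emit:
{"method": "send_rows", "body": {"motion": [[0,0,-0.001,0,0,0.03,-1],[0,0,-0.001,0,0,0.07,-1],[0,0,-0.001,0,0,0.11,-1],[0,0,-0.001,0,0,0.15,-1],[0,0,-0.001,0,0,0.19,-1],[0,0,-0.001,0,0,0.2,-1]]}}

```text
time_s: 7.45
ee_pos: [597.5, 138.1, 154.8]
ee_rot: [179.9, -0.0, 94.8]
force: [-4.1, -0.5, 11.0]
gripper_width: 57.2
gripper_force: 40.0
```

```bash
python3 s.py
```

```text
7.45 [597.48148371 138.11897771 154.82291244] [-4.10895967 -0.48357847 10.95182606] [-0.11478366  0.69524871 -0.0167119 ] 94.75188945755575 7.19329208894574
```

Emit:
{"method": "send_rows", "body": {"motion": [[0,0,-0.001,0,0,0.04,-1],[0,0,-0.001,0,0,0.08,-1],[0,0,-0.001,0,0,0.12,-1],[0,0,-0.001,0,0,0.16,-1],[0,0,-0.001,0,0,0.2,-1],[0,0,-0.001,0,0,0.2,-1]]}}

```text
time_s: 8.2
ee_pos: [598.1, 138.3, 154.7]
ee_rot: [179.8, 0.0, 106.7]
force: [-2.5, 0.6, 12.4]
gripper_width: 57.4
gripper_force: 40.0
```

```bash
python3 s.py
```

```text
8.2 [598.12083715 138.31707483 154.67359656] [-2.49187582  0.60247638 12.4026436 ] [-0.05609861  0.57296337 -0.05368436] 106.73146822899419 -4.791747453471045
```

Emit:
{"method": "send_rows", "body": {"motion": [[0,0,0,0,0,0.04,-1],[0,0,0,0,0,0.08,-1],[0,0,0,0,0,0.12,-1],[0,0,0,0,0,0.15,-1],[0,0,0,0,0,0.15,-1]]}}

```text
time_s: 8.82
ee_pos: [598.6, 138.4, 154.7]
ee_rot: [179.7, 0.1, 115.7]
force: [-1.8, 1.0, 11.3]
gripper_width: 57.8
gripper_force: 40.0
```

```bash
python3 s.py
```

```text
8.825 [598.58554826 138.35545628 154.71440188] [-1.75583796  0.96343885 11.26260143] [-0.07067272  0.31457395 -0.05081061] 115.73101623343442 -13.790711266199779
```

Emit:
{"method": "send_rows", "body": {"motion": [[0,0,0,0,0,0.02,-1],[0,0,0,0,0,0.035,-1],[0,0,0,0,0,0.035,-1]]}}

```text
time_s: 9.2
ee_pos: [598.6, 138.3, 154.7]
ee_rot: [179.7, 0.1, 117.8]
force: [-1.6, 1.3, 12.4]
gripper_width: 57.2
gripper_force: 40.0
```

```bash
python3 s.py
```

```text
9.2 [598.56254578 138.33159487 154.70599265] [-1.56870222  1.31061916 12.4254054 ] [-0.02220889  0.35399409 -0.04151221] 117.81495378098346 -15.87637133276509
```

Emit:
{"method": "send_rows", "body": {"motion": [[0,0,0,0,0,0.01,-1],[0,0,0,0,0,0.02,-1],[0,0,0,0,0,0.02,-1]]}}

```text
time_s: 9.57
ee_pos: [598.6, 138.3, 154.7]
ee_rot: [179.7, 0.1, 119.0]
force: [-1.7, 0.1, 12.6]
gripper_width: 57.2
gripper_force: 40.0
```

```bash
python3 s.py
```

```text
9.575 [598.57239013 138.30976697 154.70238566] [-1.67451474  0.10642005 12.62921875] [-0.03462004  0.36041738 -0.04881911] 119.02240069943387 -17.08148533637082
```

Emit:
{"method": "send_rows", "body": {"motion": [[0,0,0,0,0,0.015,-1],[0,0,0,0,0,0.03,-1],[0,0,0,0,0,0.03,-1]]}}

```text
time_s: 9.95
ee_pos: [598.6, 138.3, 154.7]
ee_rot: [179.7, 0.1, 120.8]
force: [-1.4, 0.5, 12.4]
gripper_width: 57.5
gripper_force: 40.0
```

```bash
python3 s.py
```

```text
9.95 [598.57227751 138.2969907  154.71269873] [-1.36420821  0.47286885 12.43789954] [-0.08470039  0.41066699 -0.10664874] 120.81341856307316 -18.874755583822182
```

Emit:
{"method": "send_rows", "body": {"motion": [[0,0,0,0,0,0.008,-1],[0,0,0,0,0,0.015,-1],[0,0,0,0,0,0.015,-1]]}}

```text
time_s: 10.32
ee_pos: [598.6, 138.3, 154.7]
ee_rot: [179.7, 0.1, 121.7]
force: [-1.9, 0.7, 12.5]
gripper_width: 57.2
gripper_force: 40.0
```

```bash
python3 s.py
```

```text
10.325 [598.5510439  138.30062386 154.7214264 ] [-1.85431622  0.73000971 12.53294735] [-0.06653597  0.393102   -0.09002994] 121.7134260049765 -19.773544907931395
```

Emit:
{"method": "send_rows", "body": {"motion": [[0,0,0,0,0,0.01,-1],[0,0,0,0,0,0.02,-1],[0,0,0,0,0,0.02,-1]]}}

```text
time_s: 10.7
ee_pos: [598.5, 138.3, 154.7]
ee_rot: [179.7, 0.1, 122.9]
force: [-1.9, -1.3, 11.8]
gripper_width: 57.1
gripper_force: 40.0
```

```bash
python3 s.py
```

```text
10.7 [598.54941221 138.27321063 154.72228563] [-1.89992963 -1.27759279 11.81680676] [-0.03979347  0.3603175  -0.02361149] 122.91616733558449 -20.978333561216104
```

Emit:
{"method": "send_rows", "body": {"motion": [[0,0,0,0,0,0.01,-1],[0,0,0,0,0,0.02,-1],[0,0,0,0,0,0.02,-1]]}}

```text
time_s: 11.08
ee_pos: [598.5, 138.3, 154.7]
ee_rot: [179.7, 0.1, 124.1]
force: [-2.5, -0.0, 12.7]
gripper_width: 57.4
gripper_force: 40.0
```

```bash
python3 s.py
```

```text
11.075 [598.52059886 138.33150765 154.72719597] [-2.45047908 -0.01566232 12.71430689] [-0.01988442  0.38994924 -0.11390572] 124.10711669020796 -22.17291084933937
```

Emit:
{"method": "send_rows", "body": {"motion": [[0,0,0,0,0,0.01,-1],[0,0,0,0,0,0.02,-1],[0,0,0,0,0,0.02,-1]]}}

```text
time_s: 11.45
ee_pos: [598.5, 138.3, 154.7]
ee_rot: [179.7, 0.1, 125.3]
force: [-2.2, 0.3, 12.1]
gripper_width: 57.6
gripper_force: 40.0
```

```bash
python3 s.py
```

```text
11.45 [598.49731493 138.3231285  154.72917303] [-2.21730967  0.27607439 12.07294442] [ 0.00737855  0.34766413 -0.06358895] 125.3162017170186 -23.378974879578895
```

Emit:
{"method": "send_rows", "body": {"motion": [[0,0,0,0,0,0.01,-1],[0,0,0,0,0,0.02,-1],[0,0,0,0,0,0.02,-1]]}}

```text
time_s: 11.82
ee_pos: [598.4, 138.3, 154.7]
ee_rot: [179.7, 0.1, 126.5]
force: [-2.2, -0.3, 12.5]
gripper_width: 57.0
gripper_force: 40.0
```

```bash
python3 s.py
```

```text
11.825 [598.43820013 138.34258103 154.69366471] [-2.21264594 -0.30552203 12.46674446] [-0.014931    0.45945958 -0.13672677] 126.50940327442362 -24.572100347592603
```

Emit:
{"method": "send_rows", "body": {"motion": [[0,0,0,0,0,0.007,-1],[0,0,0,0,0,0.014,-1],[0,0,0,0,0,0.014,-1]]}}

```text
time_s: 12.2
ee_pos: [598.4, 138.3, 154.7]
ee_rot: [179.7, 0.1, 127.3]
force: [-1.9, -0.6, 11.5]
gripper_width: 57.5
gripper_force: 40.0
```

```bash
python3 s.py
```

```text
12.2 [598.42082323 138.3365704  154.69639404] [-1.87856268 -0.56002003 11.5398751 ] [ 0.05415025  0.40781423 -0.13964868] 127.34795727490662 -25.413091526128547
```

Emit:
{"method": "send_rows", "body": {"motion": [[0,0,0,0,0,0.007,-1],[0,0,0,0,0,0.014,-1],[0,0,0,0,0,0.014,-1]]}}

```text
time_s: 12.58
ee_pos: [598.4, 138.4, 154.7]
ee_rot: [179.7, 0.1, 128.2]
force: [-1.3, 0.4, 12.7]
gripper_width: 57.7
gripper_force: 40.0
```

```bash
python3 s.py
```

```text
12.575 [598.36789541 138.35539479 154.69682384] [-1.30188099  0.4394065  12.66278764] [ 0.02068365  0.44634592 -0.13334832] 128.18917986424955 -26.252819988703305
```

Emit:
{"method": "send_rows", "body": {"motion": [[0,0,0,0,0,0.01,-1],[0,0,0,0,0,0.017,-1],[0,0,0,0,0,0.017,-1]]}}

```text
time_s: 12.95
ee_pos: [598.3, 138.3, 154.7]
ee_rot: [179.8, 0.1, 129.2]
force: [-2.2, 0.9, 11.1]
gripper_width: 57.4
gripper_force: 40.0
```

```bash
python3 s.py
```

```text
12.95 [598.30162281 138.32282403 154.69195536] [-2.18120597  0.91025535 11.14361622] [-0.03239827  0.49089171 -0.13623217] 129.2042054419472 -27.26924416882429
```

Emit:
{"method": "send_rows", "body": {"motion": [[0,0,0,0,0,0.01,-1],[0,0,0,0,0,0.02,-1],[0,0,0,0,0,0.02,-1]]}}

```text
time_s: 13.32
ee_pos: [598.1, 138.3, 154.7]
ee_rot: [179.8, 0.1, 130.4]
force: [-3.0, 0.0, 12.4]
gripper_width: 57.7
gripper_force: 40.0
```

```bash
python3 s.py
```

```text
13.325 [598.13301605 138.2784848  154.69021811] [-3.00495513  0.04302861 12.4069811 ] [-0.05565223  0.55260961 -0.14133125] 130.3999525602149 -28.465889738078673
```

Emit:
{"method": "send_rows", "body": {"motion": [[0,0,0,0,0,0.01,-1],[0,0,0,0,0,0.017,-1],[0,0,0,0,0,0.017,-1]]}}

```text
time_s: 13.7
ee_pos: [598.0, 138.3, 154.7]
ee_rot: [179.8, 0.1, 131.4]
force: [-4.1, 0.8, 12.2]
gripper_width: 57.7
gripper_force: 40.0
```

```bash
python3 s.py
```

```text
13.7 [598.02749796 138.27218001 154.68499838] [-4.07023559  0.76119649 12.22286992] [-0.06468629  0.59799231 -0.2253705 ] 131.41276069250765 -29.4805014585299
```

Emit:
{"method": "send_rows", "body": {"motion": [[0,0,0,0,0,0,-1]]}}

```text
time_s: 13.82
ee_pos: [598.0, 138.3, 154.7]
ee_rot: [179.8, 0.1, 131.4]
force: [-2.2, -0.1, 12.5]
gripper_width: 57.5
gripper_force: 40.0
```

```bash
python3 s.py
```

```text
13.825 [598.03433951 138.28276598 154.6897421 ] [-2.24065423 -0.10021399 12.50316082] [-0.07148547  0.61793581 -0.24852297] 131.40641503576657 -29.474887805473976
```

Emit:
{"method": "send_rows", "body": {"motion": [[0,0,0,0,0,0.006,-1],[0,0,0,0,0,0.006,-1]]}}

```text
time_s: 14.08
ee_pos: [598.0, 138.2, 154.7]
ee_rot: [179.8, 0.1, 131.8]
force: [-3.2, -0.2, 12.5]
gripper_width: 57.6
gripper_force: 40.0
```

```bash
python3 s.py
```

```text
14.075 [597.96154713 138.22458339 154.724436  ] [-3.19813812 -0.16637717 12.45778499] [-0.10656748  0.65772945 -0.14759715] 131.77753847625434 -29.844255502812178
```

Emit:
{"method": "send_rows", "body": {"motion": [[0,0,0,0,0,0.006,-1],[0,0,0,0,0,0.006,-1]]}}

```text
time_s: 14.32
ee_pos: [597.9, 138.2, 154.7]
ee_rot: [179.8, 0.1, 132.1]
force: [-3.2, 0.6, 12.9]
gripper_width: 57.5
gripper_force: 40.0
```

```bash
python3 s.py
```

```text
14.325 [597.91732051 138.19805425 154.69082312] [-3.23395935  0.58047054 12.94490139] [-0.10317123  0.66075917 -0.228036  ] 132.12894581066396 -30.196888823686294
```

Emit:
{"method": "send_rows", "body": {"motion": [[0,0,0,0,0,0,-1]]}}

```text
time_s: 14.45
ee_pos: [597.9, 138.2, 154.7]
ee_rot: [179.8, 0.1, 132.1]
force: [-3.3, 0.6, 12.5]
gripper_width: 57.6
gripper_force: 40.0
```

```bash
python3 s.py
```

```text
14.45 [597.9283493  138.22118924 154.66902561] [-3.26998382  0.60734474 12.48135973] [-0.06995824  0.64357054 -0.21982665] 132.1296399073704 -30.197598539980397
```

Emit:
{"method": "send_rows", "body": {"motion": [[0,0,0,0,0,0.007,-1],[0,0,0,0,0,0.007,-1]]}}

```text
time_s: 14.7
ee_pos: [597.9, 138.2, 154.7]
ee_rot: [179.8, 0.1, 132.5]
force: [-3.1, -0.7, 12.9]
gripper_width: 57.4
gripper_force: 40.0
```

```bash
python3 s.py
```

```text
14.7 [597.88139113 138.2313727  154.71582719] [-3.09325598 -0.66364783 12.86223302] [-0.04118895  0.69041644 -0.26958056] 132.54230794553294 -30.6126777515317
```

Emit:
{"method": "send_rows", "body": {"motion": [[0,0,0,0,0,0,-1]]}}

```text
time_s: 14.82
ee_pos: [597.9, 138.2, 154.7]
ee_rot: [179.8, 0.1, 132.5]
force: [-2.7, -0.3, 12.2]
gripper_width: 57.1
gripper_force: 40.0
```

```bash
python3 s.py
```

```text
14.825 [597.87174126 138.23705034 154.70029931] [-2.72392356 -0.34764813 12.21723232] [-0.14383326  0.73887609 -0.20775632] 132.54110145518518 -30.61094306407629
```

The torque has risen from about 0.05 to a steady 0.24 N m after a 50° turn, so the cap is at its stop. I'll ease the twist off and let up, then lift gently while feeling for the bottle's weight.

Emit:
{"method": "send_rows", "body": {"motion": [[0,0,0,0,0,-0.02,-1],[0,0,0.004,0,0,-0.025,-1],[0,0,0.008,0,0,-0.025,-1],[0,0,0.012,0,0,-0.025,-1],[0,0,0.015,0,0,-0.025,-1],[0,0,0.016,0,0,-0.025,-1],[0,0,0.016,0,0,-0.025,-1]]}}

```text
time_s: 15.7
ee_pos: [597.6, 138.1, 160.6]
ee_rot: [179.9, 0.1, 131.1]
force: [-0.4, -0.9, 3.9]
gripper_width: 57.1
gripper_force: 40.0
```

```bash
python3 s.py
```

```text
15.7 [597.62423924 138.06537688 160.5539207 ] [-0.40659766 -0.94045983  3.90338089] [ 0.01012502 -0.15481466 -0.02362952] 131.08865046433178 -29.145966869093968
```

Emit:
{"method": "send_rows", "body": {"motion": [[0,0,0.003,0,0,0,-1],[0,0,0.006,0,0,0,-1],[0,0,0.006,0,0,0,-1]]}}

```text
time_s: 16.08
ee_pos: [596.1, 137.8, 162.6]
ee_rot: [-179.9, -0.1, 131.1]
force: [-0.3, -0.5, -0.8]
gripper_width: 57.4
gripper_force: 40.0
```

```bash
python3 s.py
```

```text
16.075 [596.11127091 137.83962092 162.64214585] [-0.29709937 -0.45614231 -0.79201359] [ 0.00842031 -0.01998186 -0.00133911] 131.08914184224693 -29.148245204440578
```

Emit:
{"method": "send_rows", "body": {"motion": [[0,0,0.001,0,0,0,-1],[0,0,0.002,0,0,0,-1],[0,0,0.002,0,0,0,-1]]}}

```text
time_s: 16.45
ee_pos: [596.8, 138.0, 164.3]
ee_rot: [-180.0, -0.0, 131.1]
force: [-0.2, 0.2, -0.7]
gripper_width: 57.4
gripper_force: 40.0
```

```bash
python3 s.py
```

```text
16.45 [596.77793791 138.00093594 164.34076659] [-0.15054646  0.2139386  -0.65712055] [-0.05468559 -0.00388508  0.02082018] 131.08736468636346 -29.145411620746806
```

Only the cap's own weight (0.7 N) shows, so it is free. I'll keep lifting straight up.

Emit:
{"method": "send_rows", "body": {"motion": [[0,0,0.01,0,0,0,-1],[0,0,0.02,0,0,0,-1],[0,0,0.04,0,0,0,-1],[0,0,0.07,0,0,0,-1],[0,0,0.1,0,0,0,-1],[0,0,0.14,0,0,0,-1],[0,0,0.14,0,0,0,-1]]}}

```text
time_s: 17.32
ee_pos: [598.0, 138.3, 237.0]
ee_rot: [179.8, 0.1, 131.1]
force: [0.8, -0.0, -1.3]
gripper_width: 57.5
gripper_force: 40.0
```

```bash
python3 - <<'E'
from workcell import env, eyes
import cv2
a=eyes.grab_frame("scene")["pixels"][120:300,290:450,::-1]
cv2.imwrite("pics/a3.png",cv2.resize(a,None,fx=3,fy=3,interpolation=cv2.INTER_CUBIC))
E
python3 s.py
```

```text
17.375 [597.29157349 138.13745767 235.5190918 ] [ 0.48838686 -0.20116354 -0.51653111] [-0.01626648 -0.02507697  0.02615364] 131.09378710627067 -29.148480327324407
```

View pics/a3.png

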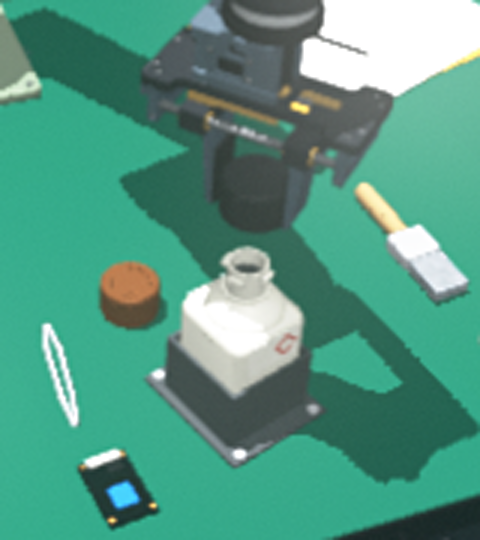

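The picture shows the cap held upright at (260,195). The bottle is standing in its holder with its neck bare at (247,265). I'll carry the cap to the dish.

Emit:
{"method": "send_rows", "body": {"motion": [[-0.01,-0.03,0,0,0,0,-1],[-0.03,-0.1,0,0,0,0,-1],[-0.06,-0.18,0,0,0,0,-1],[-0.087,-0.265,0,0,0,0,-1],[-0.115,-0.35,0,0,0,0,-1],[-0.143,-0.435,0,0,0,0,-1],[-0.17,-0.52,-0.05,0,0,0,-1],[-0.195,-0.6,-0.12,0,0,0,-1],[-0.215,-0.655,-0.2,0,0,0,-1],[-0.224,-0.682,-0.28,0,0,0,-1],[-0.224,-0.682,-0.34,0,0,0,-1],[-0.224,-0.682,-0.38,0,0,0,-1],[-0.224,-0.682,-0.4,0,0,0,-1],[-0.224,-0.682,-0.4,0,0,0,-1]]}}

```text
time_s: 19.12
ee_pos: [484.1, -203.0, 34.0]
ee_rot: [-180.0, -0.1, 131.1]
force: [-0.3, 0.3, 0.1]
gripper_width: 57.5
gripper_force: 40.0
```

```bash
python3 - <<'E'
from workcell import env, eyes
import cv2
a=eyes.grab_frame("scene")["pixels"][150:300,160:320,::-1]
g=eyes.grab_frame("top")["pixels"][130:280,310:470,::-1]
cv2.imwrite("pics/a4.png",cv2.resize(cv2.hconcat([a,g]),None,fx=2.5,fy=2.5,interpolation=cv2.INTER_CUBIC))
E
python3 s.py
```

```text
19.225 [ 485.25059822 -203.27146386   35.11706081] [-0.06871236 -0.3102524  -0.63647003] [-0.10462841 -0.00683979  0.04522278] 131.09079655976853 -65.07456127140841
```

View pics/a4.png

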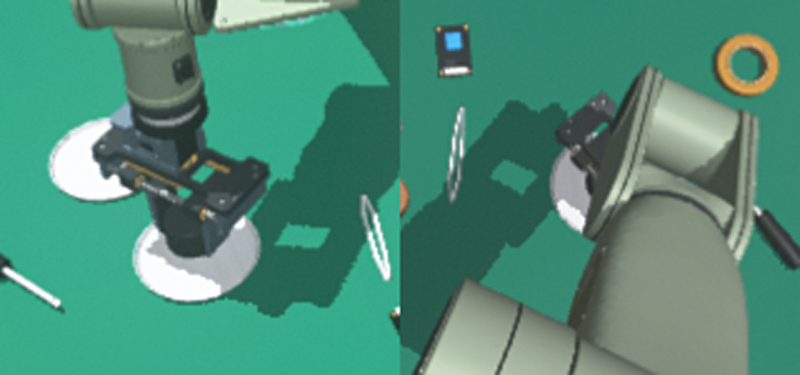

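The cap, at (190,240), hangs over the middle of the correct dish, whose centre is at about (197,250). I'll lower it by feel.

Emit:
{"method": "send_rows", "body": {"motion": [[0,0,-0.015,0,0,0,-1],[0,0,-0.03,0,0,0,-1],[0,0,-0.042,0,0,0,-1],[0,0,-0.048,0,0,0,-1],[0,0,-0.048,0,0,0,-1],[0,0,-0.05,0,0,0,-1],[0,0,-0.05,0,0,0,-1]]}}

```text
time_s: 20.1
ee_pos: [485.0, -203.0, 9.6]
ee_rot: [180.0, 0.0, 131.1]
force: [-0.2, 0.1, -0.2]
gripper_width: 57.4
gripper_force: 40.0
```

Emit:
{"method": "send_rows", "body": {"motion": [[0,0,-0.001,0,0,0,-1],[0,0,-0.002,0,0,0,-1],[0,0,-0.002,0,0,0,-1]]}}

```text
time_s: 20.48
ee_pos: [484.9, -202.9, 8.5]
ee_rot: [180.0, -0.0, 131.1]
force: [0.4, -0.3, -0.9]
gripper_width: 57.3
gripper_force: 40.0
```

Emit:
{"method": "send_rows", "body": {"motion": [[0,0,-0.001,0,0,0,-1],[0,0,-0.002,0,0,0,-1],[0,0,-0.002,0,0,0,-1]]}}

```text
time_s: 20.85
ee_pos: [485.0, -203.0, 8.2]
ee_rot: [180.0, 0.0, 131.1]
force: [-1.2, 0.7, 5.4]
gripper_width: 57.3
gripper_force: 40.0
```

```bash
python3 s.py
```

```text
20.85 [ 484.95056751 -202.98362151    8.17000839] [-1.20958454  0.69432825  5.35999415] [0.15091958 0.24112183 0.02205509] 131.08869202875485 -65.06354696436607
```

It has touched down, reading 5.4 N. I'll ease up, release with a modest opening and lift clear.

Emit:
{"method": "send_rows", "body": {"motion": [[0,0,0.0005,0,0,0,0.3],[0,0,0.0005,0,0,0,0.4],[0,0,0.0005,0,0,0,0.5],[0,0,0.0005,0,0,0,0.6],[0,0,0.0005,0,0,0,0.6],[0,0,0.02,0,0,0,0.6],[0,0,0.05,0,0,0,0.6],[0,0,0.1,0,0,0,0.6],[0,0,0.2,0,0,0,0.6],[0,0,0.3,0,0,0,0.6],[-0.08,0.1,0.38,0,0,0,0.6],[-0.15,0.2,0.4,0,0,0,0.6],[-0.15,0.3,0.4,0,0,0,0.6],[-0.15,0.4,0.4,0,0,0,0.6],[-0.15,0.4,0.4,0,0,0,0.6]], "squeeze": 10}}

```text
time_s: 22.72
ee_pos: [409.6, -0.5, 208.8]
ee_rot: [179.9, 0.1, 131.4]
force: [0.0, -0.3, 0.3]
gripper_width: 72.9
gripper_force: 0.0
```

```bash
python3 - <<'E'
from workcell import env, eyes
import cv2, numpy as np
from h import *
a=eyes.grab_frame("scene");f=eyes.grab_frame("top")
w=cloud(a); m=(w[...,2]>30)&(w[...,2]<60)&(np.hypot(w[...,0]-485,w[...,1]+203)<60); print(m.sum(),np.median(w[m],0),w[m][:,2].max())
cv2.imwrite("pics/a5.png",cv2.resize(cv2.hconcat([a["pixels"][150:300,180:430,::-1],f["pixels"][120:270,260:450,::-1]]),None,fx=1.8,fy=1.8,interpolation=cv2.INTER_CUBIC))
E
python3 s.py
```

```text
300 [ 491.11888167 -204.15485016   39.05391861] 45.56623926498366
22.825 [409.98524363  -2.93030458 208.35263338] [-0.43194009  0.12431276 -0.95835007] [-0.01080957  0.05053036 -0.0168287 ] 131.18174789104515 -43.157797269018836
```

View pics/a5.png

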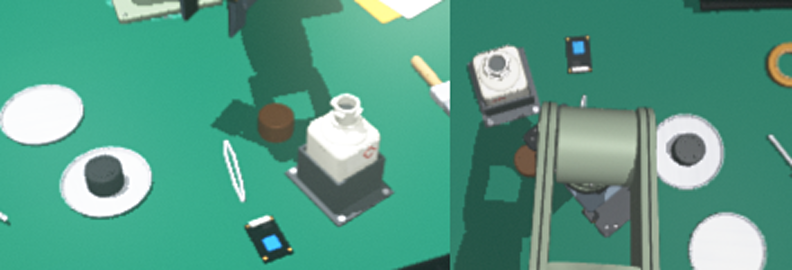

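The cap stands upright in the middle of the dish at (105,175), and the bottle is in its holder at (343,150). Nothing else has moved, so I'll hand it in.

```bash
python3 -c "
from workcell import env
print(env.job_done())"
```

```text
the job is handed in; nothing more can be done
None
```

I pressed the cap at about 12 N, turned it about 50° to its stop (about 0.24 N m), lifted it off and set it upright near the centre of the left-hand drip dish; the bottle is still in its holder, and I handed the job in at about 23 s.

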